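Load the film roll into the drop-front dispenser

ROBOT

A 7-joint arm with a two-finger parallel gripper is mounted at the origin on a cart in front of the work surface, level with it; the furniture and walls round the work are solid. World frame = base frame: x ahead of the robot, y to its left, z up, the work surface at z = 0. Lengths are in m, angles in rad, forces in N, time in s.
With the tool pointing down it reaches from about 0.4 to 0.875 m from the base axis. Payload 19.3 kg.
Tool frame: the origin (TCP) lies at the very end of the fingers, on their centre line; the grasp point (between the pads) lies 19 mm behind it (grip_depth is the distance from the TCP to the grasp point, in m); z points along the fingers, y is the line along which they close (so a half turn about z gives the same grasp; the last joint's range is limited). The gripper opens to 85 mm and grips with 20 to 120 N. Pads are 22 mm wide; open, the fingers measure 114 mm over their backs; the gripper's body (76 mm by 85 mm) begins 54 mm behind the grasp point. The pads swing forward as they close: fully open they stand 13 mm farther back than shut.
Start: joints at [-1.265, 0.521, -0.036, 1.599, 0.021, 1.021, -0.113], TCP at [0.229, 0.581, 0.231] pointing down, gripper open.
Joint ranges: [-2.91, 2.91], [-0.3, 2.13], [-1.5, 1.42], [0.17, 2.43], [-1.26, 4.41], [0.16, 1.93], [-2.52, 2.52]. Speed limits (rad/s): [1.89, 1.89, 2.39, 2.39, 3.01, 3.01, 3.01].

INTERFACE

Orientations are given as a unit quaternion [x, y, z, w].
In Python, from cell import * gives the robot as it stands. The module is installed in compiled form; this text tells all that it offers.
- The arm moves only by the tool play_rows, never from a script. Its argument "deltas" is a list of rows, each an object with "slide": the shift along the tool's x, y, z in cm, a list of three; "turn": the turn about the tool's z in degrees; "claw": the finger opening in cm, from 0 to 8.54. A call has 1 to 20 rows; each row shifts and turns the commanded pose from where the row before left it, along the tool's axes as they then stand; what a row does not reach is not made up. A row lasts 1/12 s, in which the tool goes at most 41.7 mm and 7.16 degrees, less where a joint would pass 70% of its speed; a pose out of reach is approached as far as the arm can. A call with a gripper value outside its range is refused whole. The fingers move at their own pace and stop on an object; "newtons" is the grip in N (left out, the last holds). Time passes only in rows, so rows that do not move let the fingers close. It gives the time, the measured TCP pose, the force, the opening and the grip force at its end, in the units of the state.
- read_state(): the state, without advancing time (a new reading comes with each control period).
- get_image(name): name is "side" or "top"; returns a dict with "img" (420x560x3 uint8, blue, green, red), "range_z" (420x560 float32, m along the optical axis (not along the pixel's ray), 0 where there is no reading), "K" (3x3 intrinsics, pixels), "distortion" ([k1, k2, p1, p2, k3] as OpenCV has them; the pictures are not rectified), "origin" and "attitude" of the camera in the world. Camera axes: x right, y up, looking along -z (the intrinsics and any distortion apply to the point x, -y, -z); pixel columns grow to the right and rows downward; lengths in m; the calibration is good to about 2 mm. A picture is of the moment at which its call begins.
- finish_job(): hands the job in; it is judged then, once.
The state is a dict: "time_s": time; "joints": joint angles; "dq": joint speeds; "tau": joint torques, N m; "tcp_pos": TCP position; "ee_rot": TCP orientation; "wrist_force": force on the tool from outside, world axes, zero at the start; "moment": the same for the moment, N m; "width": finger opening in m; "grasp_force": force on a finger pad.
Only numpy, scipy, OpenCV 4.12 (cv2) and the standard library are available. Lean on these libraries where they do the work, as an engineer would, in place of code of your own. Each camera call takes 0.05 s, during which the arm holds its last target. There are 200 camera calls.

TASK

Load the black film roll into the grey dispenser: swing the red grip over to fold its front door fully down, push the roll over the lowered door and the sill until it drops into the V-shaped cradle and lies square in it against both faces, then swing the door fully shut again. Leave the syrup bottle, the empty cup and the bench scraper where they are.

Things in the scene. Friction and masses are not known exactly. Their poses are not given: they have to be found in the camera images.
- dispenser: Grey sheet-metal film dispenser, fixed, 118 deep (x) x 150 wide (y) x 118 mm high, front half open on top. Origin on the table under the middle of its front edge; x points inward (front to back wall), y along the width, z up; the door is on its -x side. Side walls 5 mm thick, 140 mm apart, 90 mm high (110 in the rear 50 mm).
- seat (a point): Where the film roll's centre is when it lies in the cradle: dispenser x = 55 mm, y = 0, 52.5 mm above the table; axes as the dispenser's. Behind the door is a flat sill 20 mm high, x = 0 to 27 mm; then the cradle, two steel faces sloping 30 degrees that meet along y at x = 55 mm, 4 mm above the table.
- door_hinge (a point): Middle of the door's hinge line, which runs along the dispenser's y at its front edge, x = 0, 20 mm above the table.
- door (a joint): Door angle, rad: 0 = upright, shut; 1.738 = fully down, free edge on the table, a ramp 99 mm long, 150 wide, 3 thick (so a 3 mm step at its edge), sloping up 9.5 degrees to the sill. The hinge is stiff: the door stays where it is left; 2 to 4 N at the grip moves it. It starts shut or up to 0.12 ajar.
- door_grip (a point): Middle of the smooth, slippery red grip (42 mm long, 18 mm diameter, along dispenser y) on a bent rod that turns with the aluminium door, outside the wall on the robot's side (y = -117 mm). Shut: x = +75 mm, 100 mm above the table; down: x = -91 mm, 81 mm up; between, an arc of 110 mm radius about the hinge. Fingers pointing down beside it can push it either way.
- film_center (a point): Centre of the black film roll, a cylinder 84 mm in diameter, 120 mm long, 0.4 to 0.8 kg, lying on its side before the door, clear of the door's swing. Its y axis is the cylinder's axis and starts within 0.25 rad of the dispenser's y. Too thick to grasp: push it; its film is slippery and it rolls unevenly.
- syrup_bottle: Standing brown squeeze bottle with white cap, 56 mm diameter, 185 mm high; origin at its underside. To be left alone.
- empty_cup: Small empty metal cup, 66 mm diameter, 33 mm high; origin at its underside. To be left alone.
- bench_scraper: Bench scraper with wooden grip, 124 x 154 x 24 mm, lying flat; origin at its underside. To be left alone.

How it is judged:
By the outcome, as a careful person would: the job done as asked, in the order asked, and still so for the second after the job is handed in, with the robot touching nothing.
It also fails if it takes over 72 s, if anything falls off the work surface, if the arm or the gripper's body presses on something with over 40 N, if the wrist force passes 120 N, or if a joint passes its speed limit or range.

## Working session

There is one attempt and no reset: what is moved stays moved. The work goes in short steps, Python scripts to look and compute and a tool call to move; the robot and the scene stay as the last step left them, time stands still between calls to the robot, and variables do not carry over. Pictures are saved under pics/ and viewed, at most 10 in all, crops included, and the job is handed in when it is done.

Besides the shell and the picture viewer there is one more tool, called by a JSON object that holds its "fn" and its "kwargs", one argument or row to a line. play_rows: Moves the arm, as the interface text tells. Its arguments: {"type":"object","properties":{"deltas":{"type":"array","items":{"type":"object","properties":{"slide":{"type":"array","items":{"type":"number"}},"turn":{"type":"number"},"claw":{"type":"number"}}}},"newtons":{"type":"number"}},"required":["deltas"]}

```bash
mkdir -p pics; cat > h.py <<'E'
from cell import *
import numpy as np, cv2
from scipy.spatial.transform import Rotation as R
def Rm(a):
    a=np.array(a,float)
    return a if a.shape==(3,3) else R.from_quat(a).as_matrix()
def cloud(d):
    z=d["range_z"]; h,w=z.shape
    u,v=np.meshgrid(np.arange(w),np.arange(h))
    p=cv2.undistortPoints(np.stack([u,v],-1).reshape(-1,1,2).astype(np.float64),np.array(d["K"],float),np.array(d["distortion"],float)).reshape(h,w,2)
    P=np.stack([p[...,0]*z,-p[...,1]*z,-z],-1)
    W=P@Rm(d["attitude"]).T+np.array(d["origin"])
    W[z<=0]=np.nan
    return W
def st():
    s=read_state(); print(s["time_s"],np.round(s["tcp_pos"],4),np.round(s["ee_rot"],4),np.round(s["wrist_force"],1),np.round(s["width"],4),np.round(s["joints"],3)); return s
E
python3 - <<'E'
from h import *
st(); ims=[]
for n in ("top","side"):
    d=get_image(n); np.save(n+"0.npy",cloud(d)); np.save(n+"img0.npy",d["img"]); cv2.imwrite(f"pics/{n}0.png",d["img"]); print(n,d["origin"],d["attitude"])
E
```

```text
0.0 [0.2293 0.5811 0.2307] [ 1.868e-01  9.824e-01 -6.000e-04 -1.000e-04] [0.3 0.5 0.5] 0.0856 [-1.265  0.522 -0.036  1.6    0.021  1.021 -0.113]
top [ 0.36818792 -0.00326881  1.47348822] [-0.05041862  0.04412467  0.70944861 -0.70156514]
side [ 0.23456721 -0.97334721  0.669918  ] [ 0.50052128 -0.07725557 -0.15426622  0.84835839]
```

View pics/top0.png

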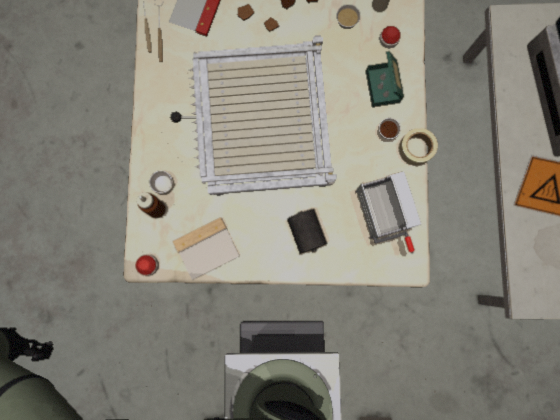

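View pics/side0.png

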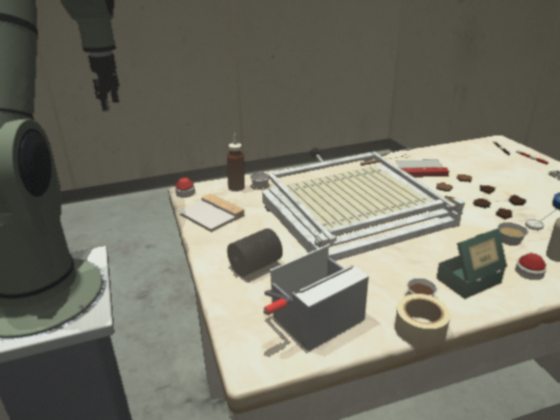

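The top view shows the black roll at (307,231), the dispenser at (388,208) with its door facing left towards the roll, the red grip at (409,243), and the scraper, bottle and cup on the left. The side view shows the red grip at (277,306) and the door at (300,268). Next I measure them.

```bash
python3 - <<'E'
from h import *
from scipy.optimize import least_squares
T=np.load("top0.npy");S=np.load("side0.npy");ti=np.load("topimg0.npy").astype(int);si=np.load("sideimg0.npy").astype(int)
def sub(W,I,u0,u1,v0,v1):
    w=W[v0:v1,u0:u1].reshape(-1,3);c=I[v0:v1,u0:u1].reshape(-1,3);k=~np.isnan(w[:,0]);return w[k],c[k]
print("table z",np.nanmedian(T[240:270,340:355,2]),np.nanmedian(T[200:220,340:355,2]))
# roll
pts=[]
for W,I,b in((T,ti,(280,335,200,260)),(S,si,(222,285,225,278))):
    w,c=sub(W,I,*b);k=(c.max(1)<75)&(w[:,2]>.02)&(w[:,2]<.1);w=w[k];pts.append(w);print("roll",len(w),np.median(w,0),w.min(0),w.max(0))
def fit(P):
    f=lambda q:np.hypot((P[:,0]-q[0])*-np.sin(q[2])+(P[:,1]-q[1])*np.cos(q[2]),P[:,2]-.042)-.042
    a=least_squares(f,[*P[:,:2].mean(0),0.2],loss="soft_l1",f_scale=.002).x
    s=(P[:,0]-a[0])*np.cos(a[2])+(P[:,1]-a[1])*np.sin(a[2]);lo,hi=np.percentile(s,[1,99])
    m=(lo+hi)/2;return a[:2]+m*np.array([np.cos(a[2]),np.sin(a[2])]),a[2],hi-lo
for P in pts:print(fit(P))
# grip red
for W,I,b in((T,ti,(395,425,230,260)),(S,si,(260,295,292,318))):
    w,c=sub(W,I,*b);k=(c[:,2]>110)&(c[:,1]<70)&(w[:,2]>.05);w=w[k];print("grip",len(w),np.median(w,0),w.min(0),w.max(0))
# dispenser
w,c=sub(T,ti,350,430,160,255)
for z0,z1 in((.08,.097),(.1,.13),(.07,.2)):
    k=(w[:,2]>z0)&(w[:,2]<z1)&~((c[:,2]>c[:,1]+50));r=cv2.minAreaRect(w[k][:,:2].astype(np.float32));print(z0,k.sum(),r,np.round(cv2.boxPoints(r),3).tolist())
# height map
np.set_printoptions(linewidth=250)
print((T[166:256:4,350:430:4,2]*1000).round())
E
python3 -c "
import cv2;a=cv2.imread('pics/top0.png')[160:270,270:440];cv2.imwrite('pics/c.png',cv2.resize(a,None,fx=4.6,fy=4.6,interpolation=cv2.INTER_CUBIC))"
```

```text
table z -0.0007722464404797957 -0.0008208966629832393
roll 1082 [ 0.48262518 -0.07440919  0.0771127 ] [ 0.42400175 -0.12800477  0.0386255 ] [ 0.54481911 -0.0240351   0.09202051]
roll 998 [ 0.47791383 -0.11015375  0.05094895] [ 0.42887737 -0.13459072  0.02010707] [ 0.54652409 -0.06128515  0.08069208]
(array([ 0.48492148, -0.07784243]), np.float64(0.3346186712661434), np.float64(0.10238220778153106))
(array([ 0.48217909, -0.07735412]), np.float64(0.3150407884228105), np.float64(0.1063069491675207))
grip 75 [ 0.44274109 -0.34384474  0.10794986] [ 0.4241784  -0.3542132   0.10082904] [ 0.46408762 -0.33379563  0.11459395]
grip 59 [ 0.44850578 -0.3526209   0.1047045 ] [ 0.42787174 -0.35868395  0.08364102] [ 0.46720931 -0.30821961  0.10739244]
0.08 228 ((0.5363793969154358, -0.27795153856277466), (0.172598198056221, 0.08433662354946136), 11.430741310119629) [[0.4429999887943268, -0.2540000081062317], [0.46000000834465027, -0.335999995470047], [0.6290000081062317, -0.3019999861717224], [0.6129999756813049, -0.2199999988079071]]
0.1 1021 ((0.5210262537002563, -0.3066384494304657), (0.214744389
[... 2185 characters left out ...]
  -4.  42.  96.  17.  11.   7.  -2.  91.  90.  -1.   9.  -1.   0.  -3.   1.  -1.]
 [  0.   3.  -2.  -1.   2.  -2.  76.  22.  nan  36.  -4.  98.  92.  98. 103.   1.   4.   2.  -3.  -1.]
 [ -4.  -2.   2.   1.  -3.  -0.  69.  -1.  82.  81.  84.   1.  -3.  -5. 109. 111.  -3.  -0.  -1.  -7.]
 [ nan   5.  -7.   5.  -5.  -2.   3.  72.   1.   0.  -4.   5.  -2.  -5. 101. 105.  -3.  -7.   2.   0.]
 [  1.   1.  -2.  -3.   3.  -1.   2.   1.  -2.  -1.   0.   2.  -3.   0.  -1. 110.  -3.  -8.  -3.  -5.]
 [  4.   0.   1.  -0.   6.   1.   1.  -5.  -3.   4.   1.  -2.   1.  -2.   4. 108.  -2.   3.   0.  -6.]
 [  1.  -5.   4.  -4.   0.  -1.  -3.   5.  -3.   1.   5.   4.   1.  -1.   6.  -5.  -2.  -7.  -6.  -2.]]
```

View pics/c.png

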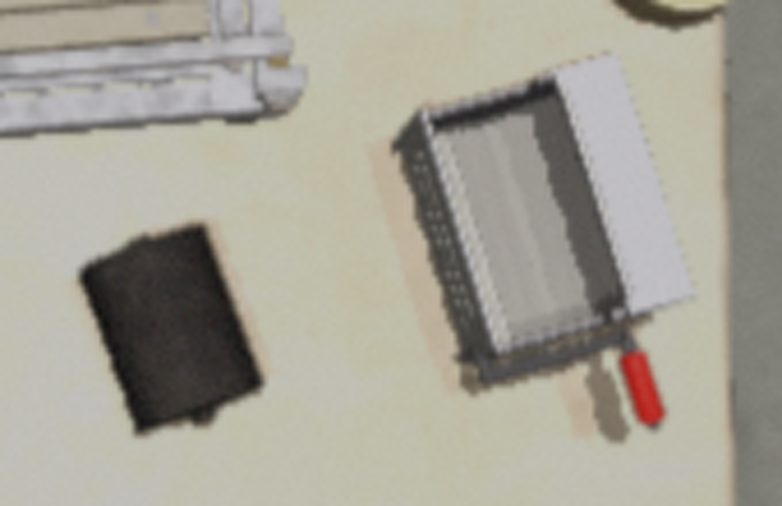

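```bash
cat > disp.py <<'E'
from h import *
T=np.load("top0.npy");ti=np.load("topimg0.npy").astype(int)
w=T[160:250,350:430].reshape(-1,3);c=ti[160:250,350:430].reshape(-1,3);k=~np.isnan(w[:,0]);w=w[k];c=c[k]
k=(w[:,2]>.1)&(w[:,2]<.125)&(c[:,2]<c[:,1]+40)&(c.min(1)>120);m=w[k]
# keep lid: rough frame
th=.25;ey=np.array([np.cos(th),np.sin(th)]);ex=np.array([np.sin(th),-np.cos(th)])
sx=m[:,:2]@ex;m=m[sx>np.median(sx)-.04]
r=cv2.minAreaRect(m[:,:2].astype(np.float32));print(len(m),r,m[:,2].mean())
mm=m[:,:2]-m[:,:2].mean(0);u,s,v=np.linalg.svd(mm,full_matrices=False);a=v[0]*np.sign(v[0,0]);print("pca",np.arctan2(a[1],a[0]),s)
th=np.arctan2(a[1],a[0]);ey=np.array([np.cos(th),np.sin(th)]);ex=np.array([np.sin(th),-np.cos(th)])
for n,e in(("x",ex),("y",ey)):print(n,np.percentile(m[:,:2]@e,[0.5,1,5,50,95,99,99.5]))
# door upright side wall tops
g=np.array([.4455,-.348]);print("grip",g@ex,g@ey)
k=(w[:,2]>.09)&(c[:,2]<c[:,1]+40);print("all x",np.percentile(w[k][:,:2]@ex,[0.5,2,5,10,99]),"y",np.percentile(w[k][:,:2]@ey,[.5,2,98,99.5]))
E
python3 disp.py
```

```text
802 ((0.562303900718689, -0.3339134454727173), (0.1488051861524582, 0.04909595847129822), 15.587752342224121) 0.11200155945631171
pca 0.26775931336622316 [1.23527445 0.32647016]
x [0.45022835 0.4538208  0.45616197 0.47462729 0.49228774 0.49382229
 0.49394587]
y [0.38014585 0.3806995  0.38598675 0.45335038 0.52198689 0.52745003
 0.52799647]
grip 0.45346591252166984 0.3375543158972927
all x [0.37216582 0.37273958 0.37307591 0.37376748 0.4937263 ] y [0.35644322 0.36492486 0.52639832 0.52796102]
```

{"fn": "play_rows", "kwargs": {
  "deltas": [
    {"turn":6.63,"claw":0},
    {"turn":6.63,"claw":0},
    {"turn":6.63,"claw":0},
    {"turn":6.63,"claw":0},
    {"turn":6.63,"claw":0},
    {"turn":6.63,"claw":0},
    {"turn":6.63,"claw":0},
    {"turn":6.63,"claw":0},
    {"slide":[-3,0.7,0]},
    {"slide":[-3,0.7,0]},
    {"slide":[-3,0.7,0]},
    {"slide":[-3,0.7,0]},
    {"slide":[-3,0.7,0]},
    {"slide":[-3,0.7,0]},
    {"slide":[-3,0.7,0]},
    {"slide":[-3,0.7,0]},
    {"slide":[-3,0.7,0]},
    {"slide":[-3,0.7,0]},
    {"slide":[0,0,0]}
  ],
  "newtons": 40
}}

```text
validation failed for argument at $.de...
```

```bash
cat >> h.py <<'E'
TH=.27; EX=np.array([np.sin(TH),-np.cos(TH)]); EY=np.array([np.cos(TH),np.sin(TH)]); O=np.array([.5381,-.2428])
def toD(p): d=np.array(p)[...,:2]-O; return np.stack([d@EX,d@EY,np.array(p)[...,2]],-1)
def sd():
    s=read_state(); r=Rm(s["ee_rot"]); print("t",round(s["time_s"],2),"D mm",np.round(toD(s["tcp_pos"])*1000,1),"yaw err deg",np.round(np.degrees(np.arctan2(r[1,1],r[0,1])-TH),2),"zaxis",np.round(r[:,2],3),"F(D)",np.round([s["wrist_force"][:2]@EX,s["wrist_force"][:2]@EY,s["wrist_force"][2]],1),"w",round(s["width"],4),"q",np.round(s["joints"],2)); return s
E
python3 -c "
from h import *
sd()"
```

```text
t 0.1 D mm [-876.4  -77.8  230.8] yaw err deg 53.0 zaxis [-0.    -0.001 -1.   ] F(D) [ 0.4  0.4 -0.1] w 0.0853 q [-1.27  0.52 -0.04  1.6   0.02  1.02 -0.11]
```

Every row probably needs all its fields.

{"fn": "play_rows", "kwargs": {
  "deltas": [
    {"slide":[0,0,0],"turn":6.63,"claw":0},
    {"slide":[0,0,0],"turn":6.63,"claw":0},
    {"slide":[0,0,0],"turn":6.63,"claw":0},
    {"slide":[0,0,0],"turn":6.63,"claw":0},
    {"slide":[0,0,0],"turn":6.63,"claw":0},
    {"slide":[0,0,0],"turn":6.63,"claw":0},
    {"slide":[0,0,0],"turn":6.63,"claw":0},
    {"slide":[0,0,0],"turn":6.63,"claw":0},
    {"slide":[-3,0.7,0],"turn":0,"claw":0},
    {"slide":[-3,0.7,0],"turn":0,"claw":0},
    {"slide":[-3,0.7,0],"turn":0,"claw":0},
    {"slide":[-3,0.7,0],"turn":0,"claw":0},
    {"slide":[-3,0.7,0],"turn":0,"claw":0},
    {"slide":[-3,0.7,0],"turn":0,"claw":0},
    {"slide":[-3,0.7,0],"turn":0,"claw":0},
    {"slide":[-3,0.7,0],"turn":0,"claw":0},
    {"slide":[-3,0.7,0],"turn":0,"claw":0},
    {"slide":[-3,0.7,0],"turn":0,"claw":0},
    {"slide":[0,0,0],"turn":0,"claw":0}
  ],
  "newtons": 40
}}

```text
time_s: 1.68
tcp_pos: [0.3792, 0.3057, 0.2314]
ee_rot: [0.608, 0.794, -0.0, 0.001]
wrist_force: [0.7, -0.9, 0.3]
width: -0.0001
grasp_force: 0.0
```

```bash
python3 -c "
from h import *
sd()"
```

```text
t 1.68 D mm [-571.    -6.9  231.4] yaw err deg -0.38 zaxis [ 0.001 -0.002 -1.   ] F(D) [1.1 0.4 0.3] w -0.0001 q [-1.01  0.31  0.27  1.96 -0.1   0.88 -0.43]
```

{"fn": "play_rows", "kwargs": {
  "deltas": [
    {"slide":[-3.5,0,0],"turn":0,"claw":0},
    {"slide":[-3.5,0,0],"turn":0,"claw":0},
    {"slide":[-3.5,0,0],"turn":0,"claw":0},
    {"slide":[-3.5,0,0],"turn":0,"claw":0},
    {"slide":[-3.5,0,0],"turn":0,"claw":0},
    {"slide":[-3.5,0,0],"turn":0,"claw":0},
    {"slide":[-3.5,0,0],"turn":0,"claw":0},
    {"slide":[-3.5,0,0],"turn":0,"claw":0},
    {"slide":[-3.5,0,0],"turn":0,"claw":0},
    {"slide":[-3.5,0,0],"turn":0,"claw":0},
    {"slide":[-3.5,0,0],"turn":0,"claw":0},
    {"slide":[-3.5,0,0],"turn":0,"claw":0},
    {"slide":[-3.2,-1.38,0],"turn":0,"claw":0},
    {"slide":[-3.2,-1.38,0],"turn":0,"claw":0},
    {"slide":[-3.2,-1.38,0],"turn":0,"claw":0},
    {"slide":[-3.2,-1.38,0],"turn":0,"claw":0},
    {"slide":[-3.2,-1.38,0],"turn":0,"claw":0},
    {"slide":[-3.2,-1.38,0],"turn":0,"claw":0},
    {"slide":[-3.2,-1.38,0],"turn":0,"claw":0},
    {"slide":[-3.2,-1.38,0],"turn":0,"claw":0}
  ]
}}

```text
time_s: 3.35
tcp_pos: [0.4496, -0.3716, 0.2311]
ee_rot: [0.606, 0.796, 0.0, -0.0]
wrist_force: [0.6, -0.6, -0.0]
width: -0.0001
grasp_force: 0.0
```

{"fn": "play_rows", "kwargs": {
  "deltas": [
    {"slide":[0,0,0],"turn":0,"claw":0},
    {"slide":[0,0,0],"turn":0,"claw":0}
  ]
}}

```text
time_s: 3.52
tcp_pos: [0.4491, -0.3719, 0.2308]
ee_rot: [0.607, 0.795, -0.0, -0.0]
wrist_force: [-0.1, 0.6, -0.2]
width: 0.0001
grasp_force: 0.0
```

```bash
python3 -c "
from h import *
sd()"
```

```text
t 3.52 D mm [ 100.6 -120.2  230.8] yaw err deg -0.23 zaxis [-0.001 -0.    -1.   ] F(D) [-0.6  0.1 -0.2] w 0.0001 q [ 0.26  0.5   0.47  1.73 -0.26  0.98  1.1 ]
```

{"fn": "play_rows", "kwargs": {
  "deltas": [
    {"slide":[-0.3,0.1,3],"turn":0,"claw":0},
    {"slide":[-0.3,0.1,3],"turn":0,"claw":0},
    {"slide":[0,0.1,3],"turn":0,"claw":0},
    {"slide":[0,0,3],"turn":0,"claw":0},
    {"slide":[0,0,3],"turn":0,"claw":0},
    {"slide":[0,0,0],"turn":0,"claw":0},
    {"slide":[0.8,0,0],"turn":0,"claw":0},
    {"slide":[0.8,0,0],"turn":0,"claw":0},
    {"slide":[0.8,0,0],"turn":0,"claw":0},
    {"slide":[0.8,0,0],"turn":0,"claw":0}
  ]
}}

```text
time_s: 4.35
tcp_pos: [0.447, -0.3441, 0.0834]
ee_rot: [0.606, 0.796, 0.0, 0.002]
wrist_force: [1.3, -3.1, 2.2]
width: -0.0
grasp_force: 1.8
```

```bash
python3 -c "
from h import *
sd()"
```

```text
t 4.35 D mm [  73.3 -114.8   83.4] yaw err deg -0.03 zaxis [ 0.003 -0.002 -1.   ] F(D) [3.3 0.4 2.2] w -0.0 q [ 0.29  0.66  0.37  1.89 -0.37  0.65  1.16]
```

{"fn": "play_rows", "kwargs": {
  "deltas": [
    {"slide":[1.2,0,0],"turn":0,"claw":0},
    {"slide":[1.2,0,0],"turn":0,"claw":0},
    {"slide":[1.2,0,0],"turn":0,"claw":0},
    {"slide":[1.2,0,0],"turn":0,"claw":0},
    {"slide":[1.2,0,0],"turn":0,"claw":0},
    {"slide":[1.2,0,0],"turn":0,"claw":0},
    {"slide":[1.2,0,0.3],"turn":0,"claw":0},
    {"slide":[1.2,0,0.6],"turn":0,"claw":0},
    {"slide":[1.2,0,0.7],"turn":0,"claw":0},
    {"slide":[1.0,0,0.7],"turn":0,"claw":0},
    {"slide":[0.8,0,0],"turn":0,"claw":0},
    {"slide":[0.6,0,0],"turn":0,"claw":0},
    {"slide":[0,0,0],"turn":0,"claw":0}
  ]
}}

```text
time_s: 5.43
tcp_pos: [0.4106, -0.2158, 0.0584]
ee_rot: [0.605, 0.796, 0.0, -0.0]
wrist_force: [0.5, 0.7, -0.7]
width: 0.0
grasp_force: 0.0
```

```bash
python3 -c "
from h import *
sd()
d=get_image('side');cv2.imwrite('pics/s1.png',d['img'][180:400,200:420].repeat(2,0).repeat(2,1))"
```

```text
t 5.43 D mm [ -60.  -115.7   58.4] yaw err deg 0.01 zaxis [-0.001  0.001 -1.   ] F(D) [-0.5  0.6 -0.7] w 0.0 q [ 0.11  0.6   0.33  2.16 -0.43  0.45  1.05]
```

View pics/s1.png

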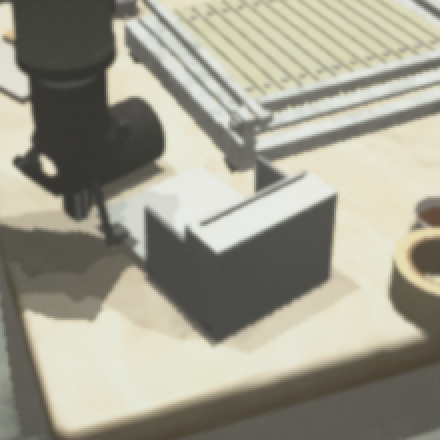

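The picture shows the door almost down, around (165,200), with the gripper hiding the grip. I push on until I feel the stop.

{"fn": "play_rows", "kwargs": {
  "deltas": [
    {"slide":[0.5,0,0],"turn":0,"claw":0},
    {"slide":[0.4,0,0],"turn":0,"claw":0},
    {"slide":[0.3,0,0],"turn":0,"claw":0},
    {"slide":[0,0,0],"turn":0,"claw":0}
  ]
}}

```text
time_s: 5.82
tcp_pos: [0.4077, -0.2052, 0.0584]
ee_rot: [0.606, 0.796, 0.0, 0.0]
wrist_force: [0.6, 0.5, 0.1]
width: -0.0002
grasp_force: 0.1
```

{"fn": "play_rows", "kwargs": {
  "deltas": [
    {"slide":[0.3,0,0],"turn":0,"claw":0},
    {"slide":[0.2,0,0],"turn":0,"claw":0},
    {"slide":[0,0,0],"turn":0,"claw":0}
  ]
}}

```text
time_s: 6.07
tcp_pos: [0.4074, -0.2036, 0.0587]
ee_rot: [0.607, 0.795, -0.001, 0.003]
wrist_force: [3.8, -19.8, -7.7]
width: 0.0
grasp_force: 10.4
```

```bash
python3 -c "
from h import *
sd()"
```

```text
t 6.07 D mm [ -72.7 -115.5   58.7] yaw err deg -0.17 zaxis [ 0.003 -0.005 -1.   ] F(D) [20.1 -1.7 -7.7] w 0.0 q [ 0.08  0.59  0.33  2.18 -0.44  0.43  1.03]
```

{"fn": "play_rows", "kwargs": {
  "deltas": [
    {"slide":[-1,0,0],"turn":0,"claw":0},
    {"slide":[-0.5,0,-3],"turn":0,"claw":0},
    {"slide":[0,0,-4],"turn":0,"claw":0},
    {"slide":[0,0,-4],"turn":0,"claw":0},
    {"slide":[-3,0,-4],"turn":0,"claw":0},
    {"slide":[-3.5,0,0],"turn":0,"claw":0},
    {"slide":[-3.5,0,0],"turn":0,"claw":0},
    {"slide":[-3.5,0,0],"turn":0,"claw":0},
    {"slide":[0,0,0],"turn":0,"claw":0}
  ]
}}

```text
time_s: 6.82
tcp_pos: [0.4451, -0.346, 0.2019]
ee_rot: [0.607, 0.795, -0.001, 0.001]
wrist_force: [-1.3, 0.8, -0.4]
width: -0.0001
grasp_force: 0.0
```

```bash
cat >> h.py <<'E'
from scipy.optimize import least_squares
def roll(n,f,zc=.042):
    d=get_image(n); W=cloud(d); cv2.imwrite(f"pics/{f}.png",d["img"])
    D=toD(W); I=d["img"].astype(int)
    k=(I.max(-1)<75)&(D[...,2]>zc-.02)&(D[...,2]<zc+.05)&(D[...,0]>-.3)&(D[...,0]<.1)&(abs(D[...,1])<.1)
    P=D[k]
    def g(q): return np.hypot((P[:,0]-q[0])*np.cos(q[1])+P[:,1]*np.sin(q[1]),P[:,2]-q[2])-.042
    a=least_squares(g,[P[:,0].mean(),0,zc],loss="soft_l1",f_scale=.002).x
    a=a if True else a
    s=-(P[:,0]-a[0])*np.sin(a[1])+P[:,1]*np.cos(a[1]); lo,hi=np.percentile(s,[.5,99.5]); m=(lo+hi)/2
    print(n,len(P),"roll centre D mm",np.round([1000*(a[0]-m*np.sin(a[1])),1000*m*np.cos(a[1]),1000*a[2]],1),"yaw rel deg (world ccw)",round(np.degrees(a[1]),2),"len",round(1000*(hi-lo),1))
E
python3 -c "
from h import *
sd();roll('top','t2');roll('side','s2')"
```

```text
t 6.82 D mm [  74.7 -117.1  201.9] yaw err deg -0.25 zaxis [ 0.    -0.003 -1.   ] F(D) [-1.1 -1.  -0.4] w -0.0001 q [ 0.19  0.51  0.51  1.82 -0.31  0.9   1.11]
top 1235 roll centre D mm [-166.5  -30.8   40.8] yaw rel deg (world ccw) 9.03 len 154.4
side 1191 roll centre D mm [-49.7 -67.   79.1] yaw rel deg (world ccw) 70.47 len 285.7
```

```bash
python3 -c "
import cv2,numpy as np
a=cv2.imread('pics/t2.png')[160:270,270:440];b=cv2.imread('pics/s2.png')[190:360,200:400]
cv2.imwrite('pics/m2.png',np.hstack([cv2.resize(a,(463,300)),cv2.resize(b,(333,300))]))"
```

```text
(no output)
```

View pics/m2.png

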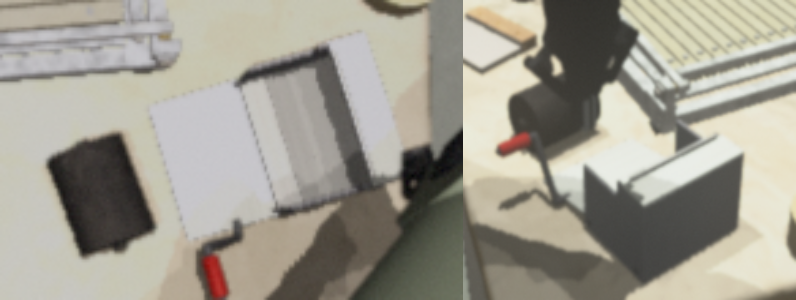

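The door lies fully down. In the left crop the roll is at (103,195), slightly turned against the door. I refine its fit with a tighter mask.

```bash
python3 - <<'E'
from h import *
T=np.load("top0.npy");S=np.load("side0.npy")
for n,W,b in(("top",T,(280,335,200,262)),("side",S,(222,285,225,280))):
    P=toD(W[b[2]:b[3],b[0]:b[1]].reshape(-1,3));P=P[(P[:,2]>.03)&(P[:,2]<.1)&(abs(P[:,1])<.1)&(P[:,0]<-.1)&(P[:,0]>-.25)]
    P=P[P[:,2]>.062] if n=="top" else P
    a=least_squares(lambda q:np.hypot((P[:,0]-q[0])*np.cos(q[1])+P[:,1]*np.sin(q[1]),P[:,2]-.042)-.042,[-.17,0],loss="soft_l1",f_scale=.002).x
    s=-(P[:,0]-a[0])*np.sin(a[1])+P[:,1]*np.cos(a[1])
    print(n,len(P),a[0],np.degrees(a[1]),np.percentile(s,[0,.5,2,5,95,98,99.5,100]).round(4))
    h,e=np.histogram(s,np.arange(-.085,.085,.005));print(dict(zip((e[:-1]*1000).round(),h)))
E
```

```text
top 994 -0.17389880794895216 3.659435490179793 [-0.0576 -0.0574 -0.0558 -0.053   0.0425  0.0457  0.0474  0.0479]
{np.float64(-85.0): np.int64(0), np.float64(-80.0): np.int64(0), np.float64(-75.0): np.int64(0), np.float64(-70.0): np.int64(0), np.float64(-65.0): np.int64(0), np.float64(-60.0): np.int64(29), np.float64(-55.0): np.int64(49), np.float64(-50.0): np.int64(49), np.float64(-45.0): np.int64(49), np.float64(-40.0): np.int64(47), np.float64(-35.0): np.int64(48), np.float64(-30.0): np.int64(46), np.float64(-25.0): np.int64(43), np.float64(-20.0): np.int64(47), np.float64(-15.0): np.int64(45), np.float64(-10.0): np.int64(49), np.float64(-5.0): np.int64(46), np.float64(0.0): np.int64(47), np.float64(5.0): np.int64(47), np.float64(10.0): np.int64(48), np.float64(15.0): np.int64(46), np.float64(20.0): np.int64(46), np.float64(25.0): np.int64(47), np.float64(30.0): np.int64(46), np.float64(35.0): np.int64(49), np.float64(40.0): np.int64(44), np.float64(45.0): np.int64(27), np.float64(50.0): np.int64(0), np.float64(55.0): np.int64(0), np.float64(60.0): np.int64(0), np.float64(65.0): np
[... 551 characters left out ...]
np.float64(-30.0): np.int64(63), np.float64(-25.0): np.int64(66), np.float64(-20.0): np.int64(64), np.float64(-15.0): np.int64(58), np.float64(-10.0): np.int64(61), np.float64(-5.0): np.int64(60), np.float64(0.0): np.int64(59), np.float64(5.0): np.int64(59), np.float64(10.0): np.int64(62), np.float64(15.0): np.int64(53), np.float64(20.0): np.int64(63), np.float64(25.0): np.int64(56), np.float64(30.0): np.int64(56), np.float64(35.0): np.int64(61), np.float64(40.0): np.int64(52), np.float64(45.0): np.int64(52), np.float64(50.0): np.int64(3), np.float64(55.0): np.int64(0), np.float64(60.0): np.int64(0), np.float64(65.0): np.int64(0), np.float64(70.0): np.int64(0), np.float64(75.0): np.int64(0)}
```

{"fn": "play_rows", "kwargs": {
  "deltas": [
    {"slide":[3.5,0.4,0],"turn":0,"claw":0},
    {"slide":[3.5,0.4,0],"turn":0,"claw":0},
    {"slide":[3.5,0.4,0],"turn":0,"claw":0},
    {"slide":[3.5,0.4,0],"turn":0,"claw":0},
    {"slide":[3.5,0.3,0],"turn":0,"claw":0},
    {"slide":[3.5,0.3,0],"turn":0,"claw":0},
    {"slide":[3.5,0.3,0],"turn":0,"claw":0},
    {"slide":[0,0,3.4],"turn":0,"claw":0},
    {"slide":[0,0,3.4],"turn":0,"claw":0},
    {"slide":[0,0,3.4],"turn":0,"claw":0},
    {"slide":[0,0,3.4],"turn":0,"claw":0},
    {"slide":[0,0,3.4],"turn":0,"claw":0},
    {"slide":[0,0,0],"turn":0,"claw":0},
    {"slide":[0,0,0],"turn":0,"claw":0}
  ]
}}

```text
time_s: 8.08
tcp_pos: [0.4024, -0.0972, 0.0311]
ee_rot: [0.606, 0.796, -0.001, -0.002]
wrist_force: [0.5, -0.5, 0.8]
width: 0.0001
grasp_force: 0.0
```

```bash
python3 -c "
from h import *
sd()"
```

```text
t 8.08 D mm [-176.5  -92.    31.1] yaw err deg -0.05 zaxis [-0.004  0.001 -1.   ] F(D) [0.7 0.4 0.8] w 0.0001 q [-0.1   0.61  0.25  2.28 -0.48  0.31  0.84]
```

{"fn": "play_rows", "kwargs": {
  "deltas": [
    {"slide":[-0.3,0.4,0],"turn":0,"claw":0},
    {"slide":[0,0.4,0],"turn":0,"claw":0},
    {"slide":[0,0,0],"turn":0,"claw":0}
  ]
}}

```text
time_s: 8.33
tcp_pos: [0.4143, -0.0982, 0.0333]
ee_rot: [0.605, 0.796, 0.001, 0.001]
wrist_force: [-0.8, 0.9, 1.0]
width: 0.0001
grasp_force: 0.0
```

{"fn": "play_rows", "kwargs": {
  "deltas": [
    {"slide":[0,0.3,0],"turn":0,"claw":0}
  ]
}}

```text
time_s: 8.42
tcp_pos: [0.4158, -0.0974, 0.0328]
ee_rot: [0.606, 0.796, 0.0, 0.001]
wrist_force: [-3.1, -1.4, 5.2]
width: 0.0002
grasp_force: 0.0
```

{"fn": "play_rows", "kwargs": {
  "deltas": [
    {"slide":[0,0.3,0],"turn":0,"claw":0}
  ]
}}

```text
time_s: 8.5
tcp_pos: [0.4187, -0.0966, 0.0325]
ee_rot: [0.606, 0.796, 0.0, 0.0]
wrist_force: [-3.9, -1.0, 4.7]
width: 0.0001
grasp_force: 0.0
```

{"fn": "play_rows", "kwargs": {
  "deltas": [
    {"slide":[0,0.3,0],"turn":0,"claw":0}
  ]
}}

```text
time_s: 8.58
tcp_pos: [0.4215, -0.0959, 0.0322]
ee_rot: [0.606, 0.796, 0.0, 0.0]
wrist_force: [-3.8, -0.5, 4.4]
width: 0.0001
grasp_force: 0.0
```

{"fn": "play_rows", "kwargs": {
  "deltas": [
    {"slide":[0,-1.5,0],"turn":0,"claw":0},
    {"slide":[0,0,-3.6],"turn":0,"claw":0},
    {"slide":[0,0,-3.6],"turn":0,"claw":0},
    {"slide":[0,0,-3.6],"turn":0,"claw":0},
    {"slide":[1,3,0],"turn":0,"claw":0},
    {"slide":[3.0,3,0],"turn":0,"claw":0},
    {"slide":[3.5,2.8,0],"turn":0,"claw":0},
    {"slide":[1,0,0],"turn":0,"claw":3},
    {"slide":[0,0,0],"turn":0,"claw":6},
    {"slide":[0,0,0],"turn":0,"claw":6},
    {"slide":[0,0,0],"turn":0,"claw":6},
    {"slide":[0,0,0],"turn":0,"claw":6}
  ]
}}

```text
time_s: 9.58
tcp_pos: [0.4672, 0.0008, 0.1398]
ee_rot: [0.606, 0.795, -0.0, 0.0]
wrist_force: [-0.4, 0.2, 0.3]
width: 0.0595
grasp_force: 0.0
```

```bash
python3 -c "
from h import *
sd()"
```

```text
t 9.58 D mm [-253.7   -3.3  139.8] yaw err deg -0.13 zaxis [ 0. -0. -1.] F(D) [-0.3 -0.4  0.3] w 0.0595 q [-0.5   0.46  0.48  2.11 -0.34  0.65  0.49]
```

{"fn": "play_rows", "kwargs": {
  "deltas": [
    {"slide":[0,0.2,3],"turn":0,"claw":6},
    {"slide":[0,0,3],"turn":0,"claw":6},
    {"slide":[0,0,3],"turn":0,"claw":6},
    {"slide":[0,0,2.5],"turn":0,"claw":6},
    {"slide":[-1,0,0],"turn":0,"claw":6},
    {"slide":[-0.6,0,0],"turn":0,"claw":6},
    {"slide":[-0.5,0,0],"turn":0,"claw":6},
    {"slide":[-0.5,0,0],"turn":0,"claw":6},
    {"slide":[-0.4,0,0],"turn":0,"claw":6},
    {"slide":[-0.4,0,0],"turn":0,"claw":6},
    {"slide":[-0.4,0,0],"turn":0,"claw":6},
    {"slide":[-0.4,0,0],"turn":0,"claw":6},
    {"slide":[-0.4,0,0],"turn":0,"claw":6},
    {"slide":[-0.4,0,0],"turn":0,"claw":6}
  ]
}}

```text
time_s: 10.75
tcp_pos: [0.4826, -0.0462, 0.0247]
ee_rot: [0.606, 0.796, -0.0, 0.0]
wrist_force: [-0.1, 0.1, 0.4]
width: 0.0601
grasp_force: 0.0
```

```bash
cat > look.py <<'E'
import sys
from h import *
sd()
n=sys.argv[1]
D=[];ims=[]
for c,b in(("top",(270,440,160,270)),("side",(200,400,190,360))):
    d=get_image(c); I=d["img"]; ims.append(cv2.resize(I[b[2]:b[3],b[0]:b[1]],(463,300) if c=="top" else (333,300)))
    P=toD(cloud(d)); k=(I.max(-1)<75)&(P[...,2]>.025)&(P[...,2]<.115)&(P[...,0]>-.22)&(P[...,0]<.11)&(abs(P[...,1])<.066)
    P=P[k]; 
    try:
        x0=float(sys.argv[2])/1000; P=P[abs(P[:,0]-x0)<.05]
        f=lambda q:np.hypot((P[:,0]-q[0])*np.cos(q[1])+P[:,1]*np.sin(q[1]),P[:,2]-q[2])-.042
        a=least_squares(f,[x0,0,float(sys.argv[3])/1000],loss="soft_l1",f_scale=.002).x
        k=abs(f(a))<.004; s=P[k][:,1]
        print(c,len(P),k.sum(),"x",round(a[0]*1000,1),"yaw",round(np.degrees(a[1]),2),"z",round(a[2]*1000,1),"y ends",np.percentile(s*1000,[.5,99.5]).round(1))
    except Exception as e: print(c,e)
cv2.imwrite(f"pics/{n}.png",np.hstack(ims))
E
python3 look.py m3 -155 42
```

```text
t 10.75 D mm [-204.2   -1.1   24.7] yaw err deg -0.03 zaxis [ 0. -0. -1.] F(D) [-0.1 -0.   0.4] w 0.0601 q [-0.24  0.68  0.29  2.11 -0.47  0.41  0.69]
top 50 46 x -151.8 yaw 0.44 z 47.4 y ends [-41.5  60.2]
side 1685 488 x -155.9 yaw -4.56 z 52.6 y ends [-58.9  59.9]
```

View pics/m3.png

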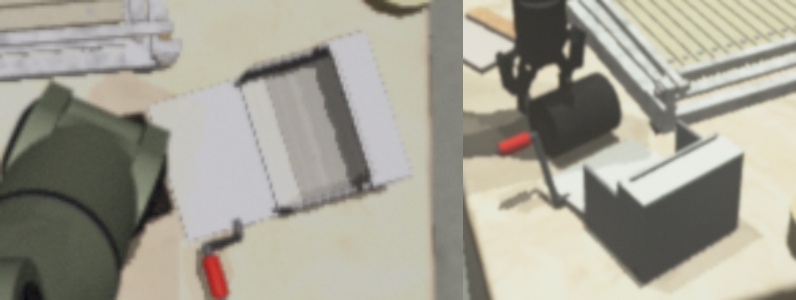

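The side crop shows both open fingers behind the roll at (575,110), close to the ramp's edge. I keep pushing.

{"fn": "play_rows", "kwargs": {
  "deltas": [
    {"slide":[-0.6,0,0],"turn":0,"claw":6},
    {"slide":[-0.6,0,0],"turn":0,"claw":6},
    {"slide":[-0.6,0,0],"turn":0,"claw":6},
    {"slide":[-0.6,0,0],"turn":0,"claw":6},
    {"slide":[-0.6,0,0],"turn":0,"claw":6},
    {"slide":[-0.6,0,0],"turn":0,"claw":6},
    {"slide":[-0.6,0,0],"turn":0,"claw":6},
    {"slide":[-0.6,0,0],"turn":0,"claw":6},
    {"slide":[-0.6,0,-0.1],"turn":0,"claw":6},
    {"slide":[-0.6,0,-0.1],"turn":0,"claw":6},
    {"slide":[-0.6,0,-0.1],"turn":0,"claw":6},
    {"slide":[-0.6,0,-0.1],"turn":0,"claw":6},
    {"slide":[-0.6,0,-0.1],"turn":0,"claw":6},
    {"slide":[-0.6,0,-0.1],"turn":0,"claw":6},
    {"slide":[-0.6,0,-0.1],"turn":0,"claw":6},
    {"slide":[-0.6,0,-0.1],"turn":0,"claw":6}
  ]
}}

```text
time_s: 12.18
tcp_pos: [0.5082, -0.139, 0.0328]
ee_rot: [0.606, 0.796, -0.0, 0.0]
wrist_force: [-0.7, 2.5, 0.4]
width: 0.0595
grasp_force: 1.3
```

```bash
python3 look.py m4 -55 53
```

```text
t 12.18 D mm [-108.    -1.2   32.8] yaw err deg -0.04 zaxis [ 0. -0. -1.] F(D) [-2.6 -0.   0.4] w 0.0595 q [-0.07  0.71  0.3   2.   -0.42  0.49  0.82]
top index -1 is out of bounds for axis 0 with size 0
side 2229 1541 x -54.7 yaw -0.66 z 53.3 y ends [-42.   61.6]
```

View pics/m4.png

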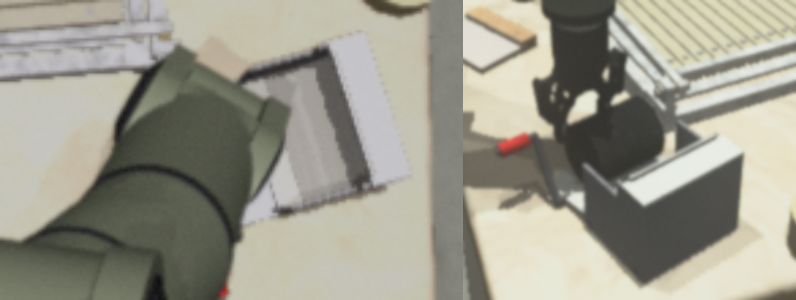

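The roll is on the ramp at (615,140) in the side crop and square to the door. I check its sideways position before it goes between the walls.

```bash
python3 - <<'E'
from h import *
d=get_image("side");I=d["img"];P=toD(cloud(d))
r=np.hypot(P[...,0]+.0547,P[...,2]-.0533)-.042
k=(abs(r)<.004)&(I.max(-1)<90)&(abs(P[...,1])<.1)
h,e=np.histogram(P[k][:,1]*1000,np.arange(-80,85,5));print(list(zip(e[:-1],h)))
k=(abs(P[...,0]+.0547)<.045)&(abs(P[...,2]-.0533)<.04)&(P[...,1]<-.04)&(P[...,1]>-.08)&(I.max(-1)<90)
h,e=np.histogram(P[k][:,1]*1000,np.arange(-80,-35,2));print(list(zip(e[:-1],h)))
E
```

```text
[(np.int64(-80), np.int64(3)), (np.int64(-75), np.int64(0)), (np.int64(-70), np.int64(0)), (np.int64(-65), np.int64(0)), (np.int64(-60), np.int64(0)), (np.int64(-55), np.int64(0)), (np.int64(-50), np.int64(1)), (np.int64(-45), np.int64(16)), (np.int64(-40), np.int64(132)), (np.int64(-35), np.int64(72)), (np.int64(-30), np.int64(76)), (np.int64(-25), np.int64(85)), (np.int64(-20), np.int64(72)), (np.int64(-15), np.int64(72)), (np.int64(-10), np.int64(80)), (np.int64(-5), np.int64(77)), (np.int64(0), np.int64(80)), (np.int64(5), np.int64(77)), (np.int64(10), np.int64(79)), (np.int64(15), np.int64(74)), (np.int64(20), np.int64(69)), (np.int64(25), np.int64(80)), (np.int64(30), np.int64(77)), (np.int64(35), np.int64(68)), (np.int64(40), np.int64(80)), (np.int64(45), np.int64(65)), (np.int64(50), np.int64(66)), (np.int64(55), np.int64(66)), (np.int64(60), np.int64(60)), (np.int64(65), np.int64(3)), (np.int64(70), np.int64(0)), (np.int64(75), np.int64(0))]
[(np.int64(-80), np.int64(2)), (np.int64(-78), np.int64(0)), (np.int64(-76), np.int64(0)), (np.int64(-74), np.int64(0)), (np.int64(-72), np.int64(0)), (np.int64(-70), np.int64(0)), (np.int64(-68), np.int64(0)), (np.int64(-66), np.int64(0)), (np.int64(-64), np.int64(0)), (np.int64(-62), np.int64(1)), (np.int64(-60), np.int64(2)), (np.int64(-58), np.int64(4)), (np.int64(-56), np.int64(2)), (np.int64(-54), np.int64(4)), (np.int64(-52), np.int64(0)), (np.int64(-50), np.int64(2)), (np.int64(-48), np.int64(17)), (np.int64(-46), np.int64(18)), (np.int64(-44), np.int64(14)), (np.int64(-42), np.int64(62)), (np.int64(-40), np.int64(0)), (np.int64(-38), np.int64(0))]
```

{"fn": "play_rows", "kwargs": {
  "deltas": [
    {"slide":[0,0,0],"turn":-3.5,"claw":6},
    {"slide":[0,0,0],"turn":-3.5,"claw":6},
    {"slide":[0.3,0,0],"turn":0,"claw":6},
    {"slide":[0.6,0,0.1],"turn":0,"claw":6},
    {"slide":[0.6,0,0.1],"turn":0,"claw":6},
    {"slide":[0.6,0,0.1],"turn":0,"claw":6},
    {"slide":[0.6,0,0.1],"turn":0,"claw":6},
    {"slide":[0.6,0,0.1],"turn":0,"claw":6},
    {"slide":[0.6,0,0.1],"turn":0,"claw":6},
    {"slide":[0.6,0,0.1],"turn":0,"claw":6},
    {"slide":[0.6,0,0],"turn":0,"claw":6},
    {"slide":[0,0,0],"turn":0,"claw":6}
  ]
}}

```text
time_s: 13.33
tcp_pos: [0.4879, -0.0898, 0.0255]
ee_rot: [0.556, 0.831, 0.0, -0.001]
wrist_force: [-2.0, 4.6, 1.8]
width: 0.0597
grasp_force: 2.5
```

```bash
cat > yy.py <<'E'
import sys
from h import *
sd()
x0,z0=[float(a)/1000 for a in sys.argv[1:3]]
d=get_image("side");I=d["img"];P=toD(cloud(d))
k=(I.max(-1)<90)&(abs(P[...,1])<.1)&(abs(P[...,0]-x0)<.05)&(P[...,2]>z0-.03);P=P[k]
f=lambda q:np.hypot((P[:,0]-q[0])*np.cos(q[1])+P[:,1]*np.sin(q[1]),P[:,2]-q[2])-.042
a=least_squares(f,[x0,0,z0],loss="soft_l1",f_scale=.0015).x
Q=P[abs(f(a))<.004]
print(len(P),len(Q),"x",round(a[0]*1000,1),"yaw",round(np.degrees(a[1]),2),"z",round(a[2]*1000,1))
h,e=np.histogram(Q[:,1]*1000,np.arange(-76,80,4));print(*[f"{int(i)}:{j}" for i,j in zip(e[:-1],h)])
E
python3 yy.py -110 45
```

```text
t 13.33 D mm [-160.8   -7.6   25.5] yaw err deg 7.02 zaxis [-0.001  0.001 -1.   ] F(D) [-4.9 -0.7  1.8] w 0.0597 q [-0.13  0.68  0.26  2.08 -0.41  0.43  0.84]
10143 379 x -111.6 yaw -28.41 z 304.4
-76:11 -72:19 -68:10 -64:11 -60:11 -56:17 -52:36 -48:27 -44:20 -40:19 -36:19 -32:16 -28:17 -24:9 -20:14 -16:19 -12:16 -8:18 -4:15 0:4 4:6 8:6 12:3 16:2 20:4 24:0 28:4 32:1 36:0 40:0 44:0 48:0 52:0 56:0 60:0 64:0 68:0 72:0
```

```bash
sed -i 's/(P\[...,2\]>z0-.03)/(abs(P[...,2]-z0)<.043)/; s/a=least_squares(f,\[x0,0,z0\]/a=least_squares(f,[x0,float(sys.argv[3])\/57.3,z0]/' yy.py; python3 yy.py -108 45 7
```

```text
t 13.38 D mm [-160.2   -7.4   25.6] yaw err deg 7.02 zaxis [-0.001  0.001 -1.   ] F(D) [-4.4 -0.6  1.8] w 0.06 q [-0.13  0.68  0.26  2.08 -0.41  0.43  0.84]
2212 1399 x -108.7 yaw 3.65 z 43.5
-76:0 -72:0 -68:0 -64:0 -60:0 -56:0 -52:8 -48:23 -44:53 -40:76 -36:40 -32:44 -28:46 -24:47 -20:46 -16:51 -12:56 -8:47 -4:59 0:55 4:52 8:61 12:46 16:58 20:54 24:52 28:48 32:47 36:53 40:49 44:52 48:45 52:41 56:34 60:16 64:0 68:0 72:0
```

{"fn": "play_rows", "kwargs": {
  "deltas": [
    {"slide":[0,0,0],"turn":5,"claw":6},
    {"slide":[0,0,0],"turn":5,"claw":6},
    {"slide":[0,0,0],"turn":5,"claw":6},
    {"slide":[-0.6,0,-0.1],"turn":0,"claw":6},
    {"slide":[-0.6,0,-0.1],"turn":0,"claw":6},
    {"slide":[-0.6,0,-0.1],"turn":0,"claw":6},
    {"slide":[-0.6,0,-0.1],"turn":0,"claw":6},
    {"slide":[-0.6,0,-0.1],"turn":0,"claw":6},
    {"slide":[-0.6,0,-0.1],"turn":0,"claw":6},
    {"slide":[-0.6,0,-0.1],"turn":0,"claw":6},
    {"slide":[-0.4,0,-0.1],"turn":0,"claw":6},
    {"slide":[0,0,0],"turn":0,"claw":6}
  ]
}}

```text
time_s: 14.43
tcp_pos: [0.4946, -0.1383, 0.0339]
ee_rot: [0.66, 0.751, -0.0, 0.0]
wrist_force: [0.2, -0.3, 1.3]
width: 0.06
grasp_force: 0.0
```

```bash
python3 yy.py -60 53 -7
```

```text
t 14.43 D mm [-112.3  -14.    33.9] yaw err deg -8.11 zaxis [ 0.001 -0.001 -1.   ] F(D) [0.3 0.1 1.3] w 0.06 q [-0.09  0.7   0.34  2.04 -0.47  0.48  0.73]
2117 1488 x -55.4 yaw -13.55 z 52.7
-76:0 -72:0 -68:0 -64:0 -60:3 -56:20 -52:59 -48:62 -44:51 -40:61 -36:59 -32:64 -28:61 -24:67 -20:69 -16:71 -12:58 -8:71 -4:74 0:75 4:59 8:63 12:66 16:46 20:42 24:48 28:50 32:35 36:41 40:34 44:30 48:25 52:7 56:1 60:0 64:0 68:0 72:0
```

{"fn": "play_rows", "kwargs": {
  "deltas": [
    {"slide":[0.5,0,0.1],"turn":-4,"claw":6},
    {"slide":[0.5,0.6,0.1],"turn":-4,"claw":6},
    {"slide":[0.3,0.6,0],"turn":0,"claw":6},
    {"slide":[0,0,0],"turn":0,"claw":6},
    {"slide":[-0.3,0,0],"turn":0,"claw":6},
    {"slide":[-0.3,0,0],"turn":0,"claw":6},
    {"slide":[0,0,0],"turn":0,"claw":6}
  ]
}}

```text
time_s: 15.07
tcp_pos: [0.5052, -0.1283, 0.0317]
ee_rot: [0.607, 0.795, -0.0, 0.0]
wrist_force: [-0.7, 0.1, 0.1]
width: 0.0599
grasp_force: 0.1
```

```bash
python3 yy.py -60 53 -3
```

```text
t 15.07 D mm [-119.2   -1.1   31.7] yaw err deg -0.16 zaxis [ 0.    -0.001 -1.   ] F(D) [-0.2 -0.7  0.1] w 0.0599 q [-0.09  0.7   0.31  2.02 -0.43  0.48  0.8 ]
2252 1652 x -61.6 yaw -10.72 z 51.9
-76:0 -72:0 -68:0 -64:0 -60:0 -56:0 -52:29 -48:61 -44:59 -40:69 -36:49 -32:66 -28:64 -24:66 -20:63 -16:61 -12:62 -8:68 -4:66 0:73 4:68 8:67 12:72 16:67 20:59 24:69 28:62 32:65 36:62 40:59 44:64 48:52 52:22 56:2 60:0 64:0 68:0 72:0
```

{"fn": "play_rows", "kwargs": {
  "deltas": [
    {"slide":[0.5,0,0],"turn":0,"claw":6},
    {"slide":[0.5,0,0.1],"turn":0,"claw":6},
    {"slide":[0.5,0,0.1],"turn":0,"claw":6},
    {"slide":[0.5,0,0.1],"turn":0,"claw":6},
    {"slide":[0.5,0,0.1],"turn":0,"claw":6},
    {"slide":[0.5,0,0.1],"turn":0,"claw":6},
    {"slide":[0,0,0],"turn":0,"claw":6},
    {"slide":[-0.4,0,0],"turn":0,"claw":6},
    {"slide":[-0.4,0,-0.1],"turn":0,"claw":6},
    {"slide":[-0.4,0,-0.1],"turn":0,"claw":6},
    {"slide":[-0.4,0,-0.1],"turn":0,"claw":6},
    {"slide":[-0.4,0,-0.1],"turn":0,"claw":6},
    {"slide":[-0.4,0,-0.1],"turn":0,"claw":6},
    {"slide":[-0.3,0,0],"turn":0,"claw":6}
  ]
}}

```text
time_s: 16.28
tcp_pos: [0.5046, -0.125, 0.0318]
ee_rot: [0.606, 0.795, 0.0, 0.0]
wrist_force: [-1.2, 1.7, 1.8]
width: 0.0599
grasp_force: 0.9
```

```bash
python3 yy.py -60 53 0
```

```text
t 16.28 D mm [-122.5   -0.8   31.8] yaw err deg -0.07 zaxis [ 0. -0. -1.] F(D) [-1.9 -0.7  1.8] w 0.0599 q [-0.09  0.7   0.3   2.02 -0.43  0.48  0.8 ]
2217 1602 x -69.9 yaw 1.14 z 49.7
-76:0 -72:0 -68:0 -64:0 -60:0 -56:0 -52:0 -48:19 -44:84 -40:52 -36:65 -32:47 -28:66 -24:59 -20:61 -16:64 -12:62 -8:61 -4:63 0:59 4:63 8:62 12:64 16:63 20:65 24:57 28:58 32:56 36:68 40:49 44:59 48:55 52:53 56:45 60:12 64:0 68:0 72:0
```

{"fn": "play_rows", "kwargs": {
  "deltas": [
    {"slide":[0,0,0],"turn":-6,"claw":6},
    {"slide":[0.5,0,0],"turn":0,"claw":6},
    {"slide":[0.5,0,0.1],"turn":0,"claw":6},
    {"slide":[0.5,0,0.1],"turn":0,"claw":6},
    {"slide":[0.5,0,0.1],"turn":0,"claw":6},
    {"slide":[0.5,0,0.1],"turn":0,"claw":6},
    {"slide":[0.5,0,0.1],"turn":0,"claw":6},
    {"slide":[0.5,0,0],"turn":0,"claw":6},
    {"slide":[0,0,0],"turn":5.5,"claw":6},
    {"slide":[0,0,0],"turn":5.5,"claw":6},
    {"slide":[-0.5,0,0],"turn":0,"claw":6},
    {"slide":[-0.5,0,-0.1],"turn":0,"claw":6},
    {"slide":[-0.5,0,-0.1],"turn":0,"claw":6},
    {"slide":[-0.5,0,-0.1],"turn":0,"claw":6},
    {"slide":[0,0,0],"turn":0,"claw":6}
  ]
}}

```text
time_s: 17.58
tcp_pos: [0.4956, -0.1131, 0.03]
ee_rot: [0.64, 0.768, -0.0, 0.001]
wrist_force: [0.5, -0.6, 0.2]
width: 0.06
grasp_force: 0.0
```

```bash
python3 yy.py -80 49 -4
```

```text
t 17.58 D mm [-136.4   -6.4   30. ] yaw err deg -5.06 zaxis [ 0.001 -0.001 -1.   ] F(D) [0.7 0.3 0.2] w 0.06 q [-0.13  0.7   0.32  2.05 -0.47  0.46  0.73]
2250 1601 x -83.0 yaw -7.24 z 48.1
-76:0 -72:0 -68:0 -64:0 -60:0 -56:8 -52:89 -48:73 -44:64 -40:53 -36:46 -32:64 -28:54 -24:58 -20:57 -16:65 -12:59 -8:66 -4:64 0:66 4:61 8:64 12:63 16:61 20:63 24:61 28:64 32:56 36:62 40:67 44:51 48:31 52:2 56:0 60:0 64:0 68:0 72:0
```

{"fn": "play_rows", "kwargs": {
  "deltas": [
    {"slide":[0,0,0],"turn":-5,"claw":6},
    {"slide":[0.2,0.3,0],"turn":0,"claw":6},
    {"slide":[0,0.3,0],"turn":0,"claw":6},
    {"slide":[-0.3,0,0],"turn":0,"claw":6},
    {"slide":[-0.3,0,-0.1],"turn":0,"claw":6},
    {"slide":[-0.3,0,0],"turn":0,"claw":6},
    {"slide":[-0.3,0,-0.1],"turn":0,"claw":6},
    {"slide":[-0.3,0,0],"turn":0,"claw":6},
    {"slide":[-0.3,0,-0.1],"turn":0,"claw":6},
    {"slide":[0,0,0],"turn":0,"claw":6}
  ]
}}

```text
time_s: 18.47
tcp_pos: [0.5056, -0.1261, 0.0328]
ee_rot: [0.606, 0.795, -0.0, 0.0]
wrist_force: [0.2, 1.0, -0.6]
width: 0.0604
grasp_force: 0.3
```

```bash
python3 yy.py -65 51 -2
```

```text
t 18.47 D mm [-121.2   -0.2   32.8] yaw err deg -0.1 zaxis [ 0. -0. -1.] F(D) [-0.9  0.4 -0.6] w 0.0604 q [-0.09  0.7   0.31  2.02 -0.43  0.49  0.8 ]
2294 1583 x -68.8 yaw 0.47 z 50.1
-76:0 -72:0 -68:0 -64:0 -60:0 -56:0 -52:20 -48:89 -44:51 -40:59 -36:47 -32:61 -28:62 -24:56 -20:59 -16:59 -12:61 -8:63 -4:68 0:55 4:61 8:66 12:60 16:63 20:65 24:53 28:56 32:61 36:59 40:62 44:54 48:56 52:38 56:9 60:0 64:0 68:0 72:0
```

{"fn": "play_rows", "kwargs": {
  "deltas": [
    {"slide":[-0.5,0,-0.1],"turn":0.5,"claw":6},
    {"slide":[-0.5,0,-0.1],"turn":0.5,"claw":6},
    {"slide":[-0.5,0,-0.1],"turn":0,"claw":6},
    {"slide":[-0.5,0,-0.1],"turn":0,"claw":6},
    {"slide":[-0.5,0,-0.1],"turn":0,"claw":6},
    {"slide":[-0.5,0,-0.1],"turn":0,"claw":6},
    {"slide":[-0.5,0,-0.1],"turn":0,"claw":6},
    {"slide":[-0.5,0,-0.1],"turn":0,"claw":6},
    {"slide":[-0.5,0,-0.1],"turn":0,"claw":6},
    {"slide":[-0.5,0,-0.1],"turn":0,"claw":6},
    {"slide":[-0.4,0,-0.1],"turn":0,"claw":6},
    {"slide":[-0.4,0,-0.1],"turn":0,"claw":6},
    {"slide":[-0.3,0,0],"turn":-0.5,"claw":6},
    {"slide":[0,0,0],"turn":-0.5,"claw":6}
  ]
}}

```text
time_s: 19.68
tcp_pos: [0.5209, -0.1851, 0.0447]
ee_rot: [0.606, 0.796, -0.0, 0.0]
wrist_force: [-0.4, -0.0, 0.9]
width: 0.0595
grasp_force: 0.2
```

```bash
python3 yy.py -5 60 0; python3 look.py m5 -5 60
```

```text
t 19.68 D mm [-60.2  -1.2  44.7] yaw err deg -0.03 zaxis [ 0.    -0.001 -1.   ] F(D) [-0.1 -0.4  0.9] w 0.0595 q [ 0.01  0.71  0.32  1.93 -0.4   0.56  0.87]
2046 1318 x -7.7 yaw -0.66 z 59.7
-76:74 -72:0 -68:0 -64:0 -60:0 -56:0 -52:36 -48:75 -44:47 -40:47 -36:54 -32:46 -28:46 -24:43 -20:44 -16:49 -12:44 -8:45 -4:39 0:49 4:45 8:49 12:43 16:46 20:50 24:37 28:39 32:43 36:39 40:44 44:40 48:43 52:38 56:10 60:0 64:0 68:13 72:1
t 19.73 D mm [-60.5  -1.2  44.7] yaw err deg 0.02 zaxis [ 0. -0. -1.] F(D) [-0.7 -0.4 -0.7] w 0.0597 q [ 0.01  0.71  0.32  1.93 -0.4   0.56  0.87]
top index -1 is out of bounds for axis 0 with size 0
side 1647 1203 x -8.5 yaw 0.14 z 60.2 y ends [-49.3  54.8]
```

View pics/m5.png

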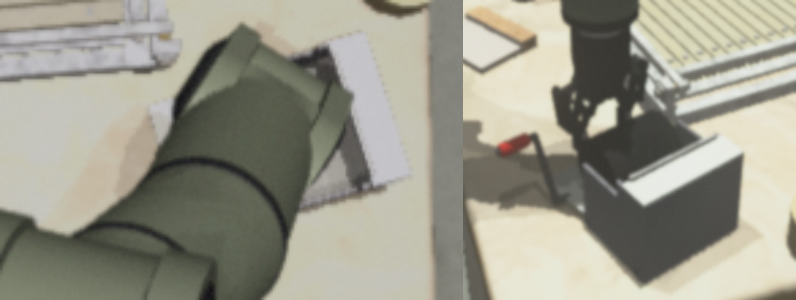

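The roll is between the walls at (640,155), square and centred. I push it on to the drop.

{"fn": "play_rows", "kwargs": {
  "deltas": [
    {"slide":[-0.4,0,0],"turn":0,"claw":6},
    {"slide":[-0.4,0,0],"turn":0,"claw":6},
    {"slide":[-0.4,0,0],"turn":0,"claw":6},
    {"slide":[-0.4,0,0],"turn":0,"claw":6},
    {"slide":[-0.4,0,0],"turn":0,"claw":6},
    {"slide":[-0.4,0,0],"turn":0,"claw":6},
    {"slide":[-0.4,0,0],"turn":0,"claw":6},
    {"slide":[-0.4,0,0],"turn":0,"claw":6},
    {"slide":[-0.4,0,0],"turn":0,"claw":6},
    {"slide":[-0.4,0,0],"turn":0,"claw":6},
    {"slide":[-0.4,0,0],"turn":0,"claw":6},
    {"slide":[-0.4,0,0],"turn":0,"claw":6},
    {"slide":[-0.4,0,0],"turn":0,"claw":6},
    {"slide":[0,0,0],"turn":0,"claw":6},
    {"slide":[0,0,0],"turn":0,"claw":6}
  ]
}}

```text
time_s: 21.08
tcp_pos: [0.5346, -0.2345, 0.0446]
ee_rot: [0.606, 0.796, -0.0, 0.0]
wrist_force: [0.2, -0.2, -0.2]
width: 0.0601
grasp_force: 0.0
```

```bash
python3 yy.py 55 53 0
```

```text
t 21.08 D mm [-8.9 -1.2 44.6] yaw err deg -0.06 zaxis [ 0. -0. -1.] F(D) [ 0.3  0.2 -0.2] w 0.0601 q [ 0.09  0.75  0.32  1.85 -0.39  0.61  0.92]
1254 447 x 53.9 yaw 2.23 z 51.1
-76:206 -72:0 -68:0 -64:0 -60:0 -56:0 -52:23 -48:20 -44:7 -40:11 -36:7 -32:6 -28:10 -24:7 -20:7 -16:6 -12:6 -8:7 -4:10 0:6 4:9 8:7 12:6 16:4 20:7 24:6 28:4 32:6 36:6 40:8 44:6 48:8 52:6 56:1 60:0 64:0 68:21 72:3
```

{"fn": "play_rows", "kwargs": {
  "deltas": [
    {"slide":[1,0,0],"turn":0,"claw":6},
    {"slide":[0.5,0,-3.5],"turn":0,"claw":6},
    {"slide":[0,0,-4],"turn":0,"claw":6},
    {"slide":[0,0,-4],"turn":0,"claw":0},
    {"slide":[0,0,-4],"turn":0,"claw":0},
    {"slide":[2.4,-2.9,0],"turn":0,"claw":0},
    {"slide":[2.4,-2.9,0],"turn":0,"claw":0},
    {"slide":[2.4,-2.9,0],"turn":0,"claw":0},
    {"slide":[2.4,-2.9,0],"turn":0,"claw":0},
    {"slide":[1.2,0,0],"turn":0,"claw":0},
    {"slide":[0,0,0],"turn":0,"claw":0}
  ]
}}

```text
time_s: 22.05
tcp_pos: [0.3882, -0.1439, 0.1998]
ee_rot: [0.605, 0.796, 0.001, -0.001]
wrist_force: [1.2, 1.1, -0.2]
width: 0.0001
grasp_force: 0.0
```

```bash
python3 look.py m6 55 52.5; python3 yy.py 55 53 0
```

```text
t 22.05 D mm [-135.3 -118.1  199.8] yaw err deg 0.07 zaxis [ 0.     0.002 -1.   ] F(D) [-0.7  1.4 -0.2] w 0.0001 q [-0.2   0.26  0.49  2.18 -0.18  0.75  0.69]
top 1135 977 x 56.1 yaw -0.05 z 51.5 y ends [-57.3  54.3]
side 30 30 x 2.9 yaw 78.07 z 72.7 y ends [-49.5 -46.9]
t 22.15 D mm [-132.8 -116.6  199.9] yaw err deg 0.06 zaxis [ 0.001  0.    -1.   ] F(D) [ 0.4  0.9 -0.1] w -0.0001 q [-0.19  0.26  0.49  2.17 -0.18  0.75  0.69]
1156 382 x 54.4 yaw 2.77 z 51.0
-76:206 -72:0 -68:0 -64:0 -60:0 -56:0 -52:16 -48:14 -44:6 -40:4 -36:6 -32:6 -28:5 -24:4 -20:5 -16:6 -12:2 -8:7 -4:2 0:5 4:5 8:4 12:4 16:2 20:6 24:5 28:5 32:4 36:5 40:6 44:3 48:9 52:5 56:0 60:0 64:0 68:18 72:5
```

View pics/m6.png

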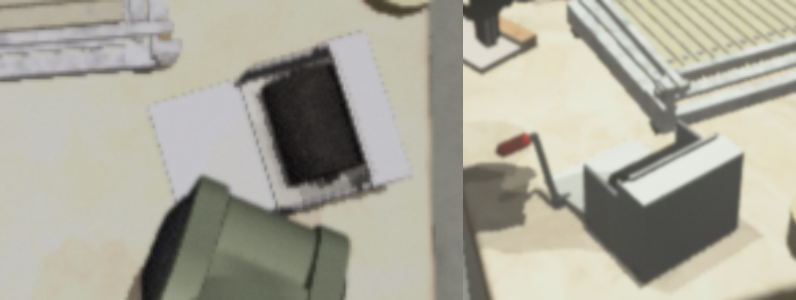

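The roll lies seated at (315,125): fitted centre x 56, z 51.5, square and centred. Now I swing the door shut.

{"fn": "play_rows", "kwargs": {
  "deltas": [
    {"slide":[0,0,3.55],"turn":0,"claw":0},
    {"slide":[0,0,3.55],"turn":0,"claw":0},
    {"slide":[0,0,3.55],"turn":0,"claw":0},
    {"slide":[0,0,3.55],"turn":0,"claw":0},
    {"slide":[0,0,0],"turn":0,"claw":0},
    {"slide":[-1.2,0,0],"turn":0,"claw":0},
    {"slide":[-1.2,0,0],"turn":0,"claw":0},
    {"slide":[-1.2,0,-0.6],"turn":0,"claw":0},
    {"slide":[-1.2,0,-0.8],"turn":0,"claw":0},
    {"slide":[-1.2,0,-0.8],"turn":0,"claw":0},
    {"slide":[-1.2,0,-0.2],"turn":0,"claw":0},
    {"slide":[-1.2,0,0],"turn":0,"claw":0},
    {"slide":[-1.2,0,0],"turn":0,"claw":0},
    {"slide":[-1.2,0,0],"turn":0,"claw":0},
    {"slide":[-1.2,0,0],"turn":0,"claw":0},
    {"slide":[-1.2,0,0],"turn":0,"claw":0},
    {"slide":[-1.2,0,0],"turn":0,"claw":0}
  ]
}}

```text
time_s: 23.62
tcp_pos: [0.4284, -0.2867, 0.0816]
ee_rot: [0.606, 0.796, -0.0, -0.0]
wrist_force: [-1.4, 3.6, -0.2]
width: 0.0003
grasp_force: 0.0
```

```bash
python3 -c "
from h import *
sd()"
```

```text
t 23.62 D mm [  13.  -117.4   81.6] yaw err deg -0.06 zaxis [-0.  0. -1.] F(D) [-3.8 -0.4 -0.2] w 0.0003 q [ 0.23  0.6   0.33  2.02 -0.35  0.57  1.07]
```

{"fn": "play_rows", "kwargs": {
  "deltas": [
    {"slide":[-0.9,0,0],"turn":0,"claw":0},
    {"slide":[-0.8,0,0],"turn":0,"claw":0},
    {"slide":[-0.7,0,0],"turn":0,"claw":0},
    {"slide":[-0.5,0,0],"turn":0,"claw":0},
    {"slide":[-0.4,0,0],"turn":0,"claw":0},
    {"slide":[0,0,0],"turn":0,"claw":0}
  ]
}}

```text
time_s: 24.12
tcp_pos: [0.4372, -0.3179, 0.0816]
ee_rot: [0.606, 0.796, -0.0, 0.0]
wrist_force: [-1.0, -0.5, -0.0]
width: 0.0001
grasp_force: 0.0
```

{"fn": "play_rows", "kwargs": {
  "deltas": [
    {"slide":[-0.3,0,0],"turn":0,"claw":0},
    {"slide":[-0.2,0,0],"turn":0,"claw":0},
    {"slide":[0,0,0],"turn":0,"claw":0}
  ]
}}

```text
time_s: 24.37
tcp_pos: [0.4385, -0.3222, 0.0817]
ee_rot: [0.606, 0.796, 0.0, 0.0]
wrist_force: [-0.2, 2.0, 0.3]
width: -0.0002
grasp_force: 0.9
```

```bash
python3 -c "
from h import *
sd()"
```

```text
t 24.37 D mm [  49.9 -117.2   81.7] yaw err deg -0.04 zaxis [ 0. -0. -1.] F(D) [-2.   0.3  0.3] w -0.0002 q [ 0.29  0.64  0.33  1.94 -0.34  0.61  1.11]
```

{"fn": "play_rows", "kwargs": {
  "deltas": [
    {"slide":[-0.3,0,0],"turn":0,"claw":0},
    {"slide":[-0.2,0,0],"turn":0,"claw":0},
    {"slide":[0,0,0],"turn":0,"claw":0}
  ]
}}

```text
time_s: 24.62
tcp_pos: [0.4397, -0.3265, 0.0816]
ee_rot: [0.606, 0.796, 0.0, -0.001]
wrist_force: [-1.6, 7.9, 0.9]
width: 0.0002
grasp_force: 3.3
```

{"fn": "play_rows", "kwargs": {
  "deltas": [
    {"slide":[-0.3,0,0],"turn":0,"claw":0},
    {"slide":[0,0,0],"turn":0,"claw":0}
  ]
}}

```text
time_s: 24.78
tcp_pos: [0.4397, -0.3268, 0.0812]
ee_rot: [0.605, 0.796, 0.001, -0.003]
wrist_force: [-6.6, 20.3, 8.0]
width: -0.0001
grasp_force: 11.2
```

```bash
python3 -c "
from h import *
sd()"
```

```text
t 24.78 D mm [  54.8 -117.2   81.2] yaw err deg 0.04 zaxis [-0.003  0.006 -1.   ] F(D) [-21.3  -1.    8. ] w -0.0001 q [ 0.3   0.64  0.33  1.93 -0.34  0.63  1.12]
```

Firm stop at the shut position. I retreat, check the roll and the door, and hand in.

{"fn": "play_rows", "kwargs": {
  "deltas": [
    {"slide":[0.8,0,0],"turn":0,"claw":0},
    {"slide":[1,0,0],"turn":0,"claw":0},
    {"slide":[0,0,-3.5],"turn":0,"claw":0},
    {"slide":[0,0,-4],"turn":0,"claw":0},
    {"slide":[0,0,-4],"turn":0,"claw":0},
    {"slide":[3.5,0.8,0],"turn":0,"claw":0},
    {"slide":[3.5,0.8,0],"turn":0,"claw":0},
    {"slide":[3.5,0.8,0],"turn":0,"claw":0},
    {"slide":[3.5,0.8,0],"turn":0,"claw":0},
    {"slide":[3.5,0.8,0],"turn":0,"claw":0},
    {"slide":[3.5,0.8,0],"turn":0,"claw":0},
    {"slide":[0,0,0],"turn":0,"claw":0},
    {"slide":[0,0,0],"turn":0,"claw":0}
  ]
}}

```text
time_s: 25.87
tcp_pos: [0.4265, -0.0954, 0.197]
ee_rot: [0.604, 0.797, 0.001, 0.001]
wrist_force: [-0.4, -0.7, 0.9]
width: 0.0004
grasp_force: 0.0
```

```bash
python3 look.py m7 55 52.5; python3 - <<'E'
from h import *
for c in("top","side"):
    d=get_image(c);I=d["img"].astype(int);P=toD(cloud(d));k=(I[...,2]>100)&(I[...,1]<70)&(P[...,2]>.05)&(abs(P[...,0])<.15)&(abs(P[...,1]+.117)<.05)
    print(c,k.sum(),np.median(P[k],0)*1000)
E
```

```text
t 25.87 D mm [-171.8  -68.2  197. ] yaw err deg 0.17 zaxis [ 0.001  0.    -1.   ] F(D) [ 0.5 -0.6  0.9] w 0.0004 q [-0.26  0.29  0.42  2.13 -0.17  0.75  0.54]
top 1105 941 x 55.9 yaw 0.23 z 51.3 y ends [-60.5  54.4]
side 124 114 x 62.6 yaw 2.38 z 54.2 y ends [-49.4  52.5]
top 73 [  72.73414525 -119.41630672  107.1414562 ]
side 71 [  82.88660983 -117.65262212  102.55502462]
```

View pics/m7.png

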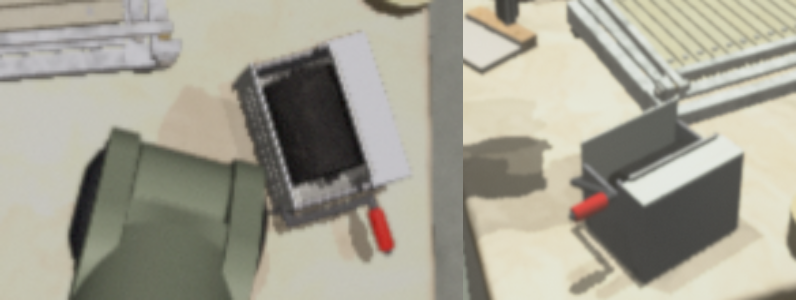

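The door is shut, with the grip back at x≈75. The roll is seated square at (315,125), and the arm is clear.

```bash
python3 -c "
from h import *
print(finish_job())"
```

```text
the job is handed in; nothing more can be done
None
```

The film roll lies square in the cradle (about 1 mm and 0.2° off by the camera fit), the door is fully shut and the arm is clear; I didn't touch the bottle, cup or scraper, and handed in at about 26 s.

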